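# Ring the two desk bells on the bric-a-brac table

## Task

A customer wants to hear the two round-based steel desk bells on this second-hand table. With the fingertips, gently press the plunger of the large one right down and let it spring back up, then do the same with the small one, and withdraw. Leave both bells standing where they are, and leave everything else alone, above all the bell on the square wooden base and the hand bell.

Things in the scene. Friction and masses are not known exactly. Their poses are not given: they have to be found in the camera images.
- large_bell: Steel desk bell (the kind one taps to call service): the larger of the two with a thin round black base, dome 84 mm across, 62 mm high to the plunger's top, about 0.4 kg. A round steel push plunger, cap 18 mm across, stands up on top at its middle, its top 14 mm above the dome. Loose on the table. Origin at the centre of its underside, z up.
- large_bell_top (a point): Centre of the top face of the large bell's plunger cap, 62 mm above the table when up; it goes down with the plunger.
- large_bell_plunger (a joint): Travel of the large bell's plunger: 0 m up, 0.007 m fully down; a spring returns it (about 1 N to start, 4 N fully down).
- small_bell: Steel desk bell (the kind one taps to call service): the smaller of the two with a thin round black base, dome 54 mm across, 49 mm high to the plunger's top, about 0.22 kg. A round steel push plunger, cap 18 mm across, stands up on top at its middle, its top 14 mm above the dome. Loose on the table. Origin at the centre of its underside, z up.
- small_bell_top (a point): Centre of the top face of the small bell's plunger cap, 49 mm above the table when up; it goes down with the plunger.
- small_bell_plunger (a joint): Travel of the small bell's plunger: 0 m up, 0.007 m fully down; same spring as the large bell's.
- block_bell: Steel desk bell (the kind one taps to call service): a third bell, to be left alone, told by its square wooden base 80 x 80 x 18 mm; dome 66 mm across, 61 mm high to the plunger's top. A round steel push plunger, cap 18 mm across, stands up on top at its middle, its top 14 mm above the dome. Loose on the table. Origin at the centre of its underside, z up.
- block_bell_plunger (a joint): Travel of the plunger of the bell on the square wooden base: 0 m up, 0.007 m fully down; not to be pressed.
- dinner_bell: Steel hand bell standing mouth down with an upright wooden handle: 62 mm across, 100 mm high. Not to be touched. Origin at the centre of its underside.
- pepper_mill: Waisted dark wooden pepper mill, 48 mm across, 90 mm high. Loose. Origin at the centre of its underside.
- egg_cup: White china egg cup, 44 mm across, 50 mm high. Loose. Origin at the centre of its underside.
- bowl_small: Little wooden bowl, 56 mm across, 26 mm high. Loose. Origin at the centre of its underside.
- trinket_pot: White china lidded pot with a knob (one piece), 50 mm across, 47 mm high. Loose. Origin at the centre of its underside.
- plates: Stack of six blue and white plates, 168 mm across, 48 mm high. Loose. Origin at the centre of its underside.
- wood_bowl: Large wooden bowl, 170 mm across, 65 mm high. Loose. Origin at the centre of its underside.
- green_vase: Green glass vase, 68 mm across, 160 mm high. Loose. Origin at the centre of its underside.
There are look-alikes about, which are no part of the job. Leave any blue look-alike of the small_bell alone.

How it is judged:
By the outcome, as a careful person would: the job done as asked, in the order asked, and still so for the second after the job is handed in, with the robot touching nothing.
It also fails if it takes over 42 s, if anything falls off the work surface, if the arm or the gripper's body presses on something with over 40 N, if the wrist force passes 120 N, or if a joint passes its speed limit or range.

## Robot

A 6-joint arm with a two-finger parallel gripper is mounted at the origin on the work surface. World frame = base frame: x ahead of the robot, y to its left, z up, the work surface at z = 0. Lengths are in m, angles in rad, forces in N, time in s.
With the tool pointing down it reaches from about 0.35 to 1 m from the base axis. Payload 7.1 kg.
Tool frame: the origin (TCP) lies between the finger pads; the fingertips stand 22 mm ahead of it and the grasp point (between the pads) lies 3 mm ahead of it; x points along the fingers, y is the direction in which the jaws open and shut, and the axes are right-handed (so a half turn about x gives the same grasp; the last joint's range is limited). The gripper opens to 85 mm and grips with 20 to 120 N. Pads are 22 mm wide; open, the fingers measure 114 mm over their backs; the gripper's body (76 mm by 85 mm) begins 54 mm behind the grasp point. The pads swing forward as they close: fully open they stand 13 mm farther back than shut.
Start: joints at [1.177, 0.423, 1.63, -0, 1.089, -0.019], TCP at [0.229, 0.582, 0.253] pointing down, gripper open.
Joint ranges: [-3, 3], [-0.9, 2.11], [0.09, 2.58], [-1.31, 4.45], [0.11, 2.69], [-2.54, 2.54]. Speed limits (rad/s): [2.39, 2.39, 3.01, 3.14, 3.14, 3.14].

## Interface

Orientations are given as a rotation vector (axis times angle).
In Python, from rig import manip gives the robot as it stands. The module is installed in compiled form; this text tells all that it offers. Calls block until the motion is done:
- manip.move_to(position, orientation): joint-space move of the TCP to a pose.
- manip.servo_line(position, orientation=None, rate=0.15): straight line of the TCP; orientation=None keeps the orientation; rate is the mean speed in m/s.
- manip.set_joints(angles): joint-space move.
- manip.command_gripper(opening, f_grip=None): finger opening in m; f_grip is the grip in N (None keeps the last); returns when the fingers have stopped.
- manip.hold(seconds).
- manip.solve_ik(position, orientation): joint angles nearest the present ones, or None.
- manip.camera(name): name is "side" or "top" or "wrist"; returns a dict with "image" (400x640x3 uint8, red, green, blue), "fx", "fy", "cx", "cy" (pixels), "cam_to_world" (4x4, takes a point from camera to world coordinates); the wrist camera has in their place "mount" (4x4, takes a point from camera to tool coordinates, whose origin is the TCP and whose axes are the tool frame's). Camera axes: x right, y down, z forward; pixel columns grow to the right and rows downward; lengths in m; the calibration is good to about 2 mm. The wrist camera is an equidistant fisheye: a pixel r from the principal point sees the ray r / f radians off the axis. A picture is of the moment at which its call begins: read the wrist's pose just before it. There is no depth.
A pose or a line that the arm cannot do raises manip.IKError and nothing moves.
- manip.sign_off(): hands the job in, once; it reports no verdict.
Readings, each from a call of its own:
- manip.get_time(): time.
- manip.get_joint_positions(): joint angles.
- manip.get_joint_vel(): joint speeds.
- manip.get_tau(): joint torques, N m.
- manip.get_position(): TCP position.
- manip.get_ee_rot(): TCP orientation.
- manip.get_contact_force(): force on the tool from outside, world axes, zero at the start.
- manip.get_torque(): the same for the moment, N m.
- manip.get_width(): finger opening in m.
Only numpy, scipy, OpenCV 4.12 (cv2) and the standard library are available. Lean on these libraries where they do the work, as an engineer would, in place of code of your own. Each camera call takes 0.05 s, during which the arm holds its last target.

## Working session

There is one attempt and no reset: what is moved stays moved. The work goes in short steps, each a Python script; the robot and the scene stay as the last script left them, time stands still between calls to the robot, and variables do not carry over. Pictures are saved under pics/ and viewed, and the job is handed in when it is done.

```bash
mkdir -p pics; python3 - <<'E'
from rig import manip
import cv2,pickle
d={}
for n in ["top","side","wrist"]:
    if n=="wrist": print(manip.get_position(),manip.get_ee_rot())
    c=manip.camera(n); d[n]=c
    cv2.imwrite(f"pics/{n}0.png",c["image"][:,:,::-1])
    print(n,{k:v for k,v in c.items() if k!="image"})
pickle.dump(d,open("c0.pkl","wb"))
print(manip.get_time())
E
```

```text
top {'fx': 434.80645114321004, 'fy': 434.80645114321004, 'cx': 322.7258846131898, 'cy': 205.69484727778527, 'cam_to_world': array([[-0.02779487, -0.98197418,  0.18696032,  0.37624201],
       [-0.99911268,  0.03321131,  0.02590093,  0.05644647],
       [-0.03164324, -0.18607452, -0.98202596,  1.16560658],
       [ 0.        ,  0.        ,  0.        ,  1.        ]])}
side {'fx': 372.3648963531712, 'fy': 372.3648963531712, 'cx': 318.05051138241475, 'cy': 197.8696539182542, 'cam_to_world': array([[ 0.73944784, -0.40584342,  0.53712942, -0.01581345],
       [-0.67286232, -0.41975894,  0.6091459 , -0.58891009],
       [-0.02175298, -0.81184576, -0.58346659,  0.6770555 ],
       [ 0.        ,  0.        ,  0.        ,  1.        ]])}
[0.22858392 0.58119275 0.25261908] [ 0.29297084  1.55102087 -0.29513599]
wrist {'fx': 309.70691628693146, 'fy': 309.70691628693146, 'cx': 320.1488938615966, 'cy': 199.41465225459316, 'mount': array([[ 3.45196322e-04, -2.81702912e-01,  9.59501616e-01,
        -1.21643053e-01],
       [ 9.99999908e-01, -1.48821006e-04, -4.03459040e-04,
        -1.45048521e-03],
       [ 2.56449582e-04,  9.59501666e-01,  2.81702834e-01,
        -7.21324406e-02],
       [ 0.00000000e+00,  0.00000000e+00,  0.00000000e+00,
         1.00000000e+00]])}
0.15
```

View pics/top0.png

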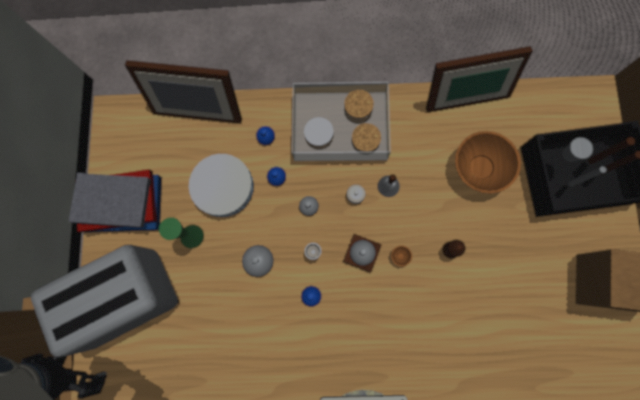

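View pics/side0.png

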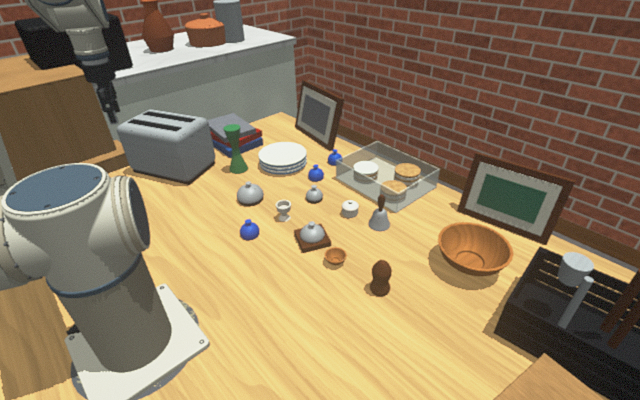

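View pics/wrist0.png

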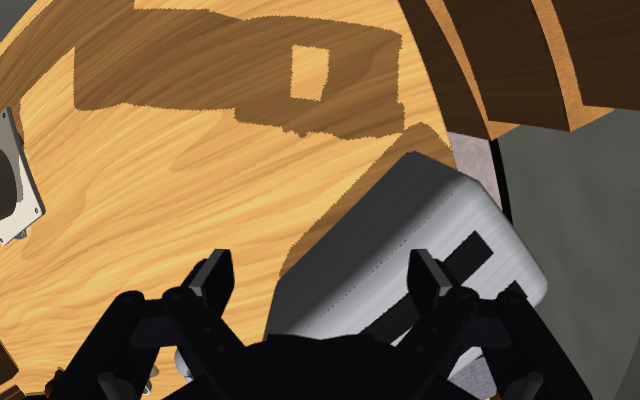

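The top view shows steel round-based domes at (258,261), the larger, and (309,206), the smaller. The bell on the square wooden base is at (363,253), the hand bell at (389,185), and blue look-alikes at (265,136), (277,176) and (311,296). I'll confirm with enlarged crops.

```bash
python3 - <<'E'
import cv2,numpy as np
t=cv2.imread("pics/top0.png");s=cv2.imread("pics/side0.png")
a=cv2.resize(t[150:310,225:425],None,fx=4,fy=4,interpolation=cv2.INTER_CUBIC)[:600]
a=cv2.convertScaleAbs(a,alpha=1.7)
cv2.imwrite("pics/topc.png",cv2.resize(t[180:290,235:335],None,fx=5.4,fy=5.4,interpolation=cv2.INTER_CUBIC)*1)
cv2.imwrite("pics/sidec.png",cv2.resize(s[140:255,220:380],None,fx=5,fy=5,interpolation=cv2.INTER_CUBIC))
E
```

```text
(no output)
```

View pics/topc.png

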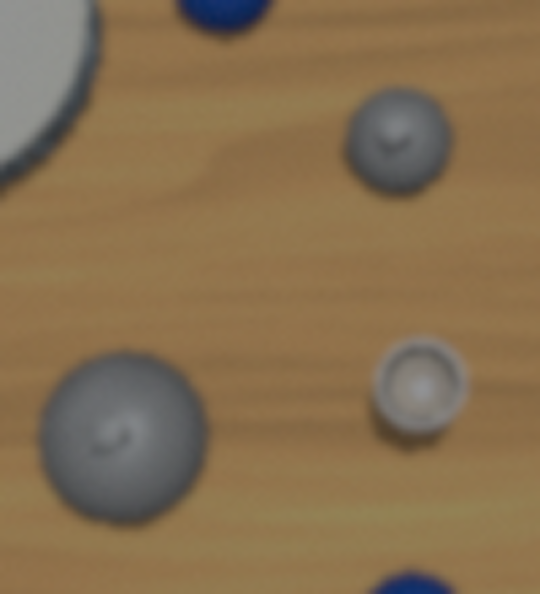

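View pics/sidec.png

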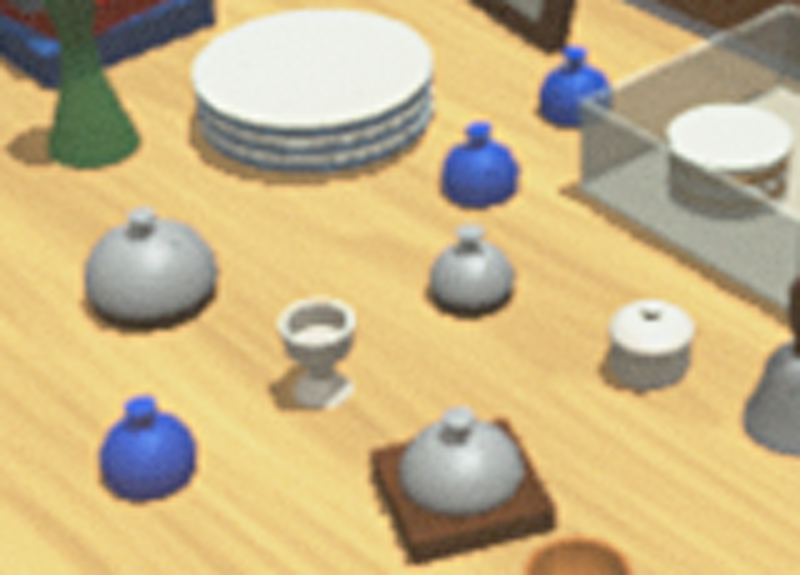

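```bash
cat > h.py <<'E'
import numpy as np
def ray(c,u,v,z):
    T=c["cam_to_world"];d=T[:3,:3]@np.array([(u-c["cx"])/c["fx"],(v-c["cy"])/c["fy"],1.])
    o=T[:3,3];return o+d*(z-o[2])/d[2]
E
python3 - <<'E'
import pickle;from h import *
d=pickle.load(open("c0.pkl","rb"));t=d["top"];s=d["side"]
np.set_printoptions(precision=4,suppress=True)
k=5.4
print("L", ray(t,235+112/k,180+436/k,.062),"dome",ray(t,235+124/k,180+437/k,.018), "side",ray(s,220+141/5,140+214/5,.062))
print("S", ray(t,235+394/k,180+138/k,.049),"dome",ray(t,235+399/k,180+142/k,.015),"side",ray(s,220+469/5,140+233/5,.049))
for n,u,v,z in [("egg",312,252,.05),("block",363,253,.06),("blue1",311,296,.05),("blue2",277,176,.049),("blue3",265,136,.049),("pot",356,194,.047),("hand",390,182,.1),("vase",171,229,.16),("plates",220,184,.048),("mill",455,247,.09)]: print(n,ray(t,u,v,z))
E
```

```text
L [0.45   0.2594 0.062 ] dome [0.4523 0.2616 0.018 ] side [0.451  0.2578 0.062 ]
S [0.5905 0.1245 0.049 ] dome [0.5949 0.1242 0.015 ] side [0.5924 0.1188 0.049 ]
egg [0.4688 0.1167 0.05  ]
block [ 0.4615 -0.0129  0.06  ]
blue1 [0.3585 0.1218 0.05  ]
blue2 [0.6733 0.2052 0.049 ]
blue3 [0.7862 0.2369 0.049 ]
pot [ 0.6175 -0.0023  0.047 ]
hand [ 0.6339 -0.0859  0.1   ]
vase [0.5239 0.4422 0.16  ]
plates [0.657  0.3578 0.048 ]
mill [ 0.4671 -0.2365  0.09  ]
```

Confirmed in the crops: large is at about (0.451,0.259) and small at about (0.591,0.122). Both are bare steel with round bases, and every other candidate is blue or square-based. Next I'll close the fingers, move above the large bell and check with the wrist camera.

```bash
python3 - <<'E'
from rig import manip
import cv2,pickle,numpy as np
from scipy.spatial.transform import Rotation as R
r0=manip.get_ee_rot();print(R.from_rotvec(r0).as_matrix().round(3))
manip.command_gripper(0.0,20)
manip.servo_line([0.451,0.259,0.22],rate=0.2)
print(manip.get_contact_force(),manip.get_width())
p,r=manip.get_position(),manip.get_ee_rot()
c=manip.camera("wrist");c["p"],c["r"]=p,r
pickle.dump(c,open("w1.pkl","wb"));cv2.imwrite("pics/w1.png",c["image"][:,:,::-1])
print(p,r,manip.get_joint_positions(),manip.get_time())
E
```

```text
[[-0.     0.366  0.931]
 [-0.001  0.931 -0.366]
 [-1.    -0.001 -0.   ]]
[-0.02939749  0.8821298  -0.39372019] 0.0001629749465593399
[0.45068399 0.25949963 0.22003715] [ 0.29343356  1.55082872 -0.29329715] [ 4.99551389e-01  3.14690257e-01  1.88758199e+00  9.47287795e-05
  9.39312803e-01 -6.97455109e-01] 3.0833
```

View pics/w1.png

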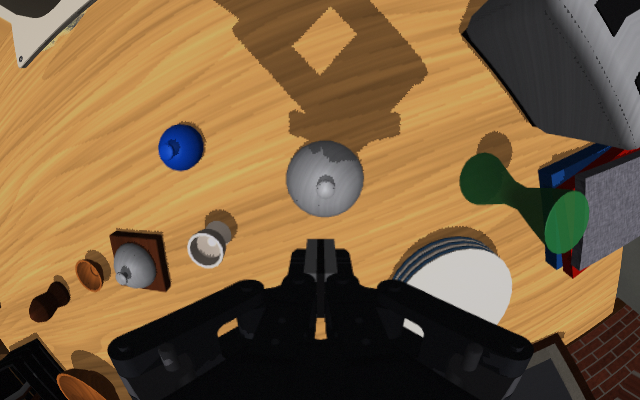

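The wrist view shows the large bell ahead of the shut fingers (tips near (320,242)), with its cap centred at about (326,187).

```bash
cat >> h.py <<'E'
from scipy.spatial.transform import Rotation as R
def wray(c,u,v,z):
    x,y=(u-c["cx"])/c["fx"],(v-c["cy"])/c["fy"];th=np.hypot(x,y)
    d=np.array([x/th*np.sin(th),y/th*np.sin(th),np.cos(th)])
    M=R.from_rotvec(c["r"]).as_matrix()
    o=M@c["mount"][:3,3]+c["p"];d=M@c["mount"][:3,:3]@d
    return o+d*(z-o[2])/d[2]
def wproj(c,P):
    M=R.from_rotvec(c["r"]).as_matrix()
    q=np.linalg.inv(c["mount"])@np.r_[M.T@(np.array(P)-c["p"]),1]
    th=np.arctan2(np.hypot(q[0],q[1]),q[2]);h=np.hypot(q[0],q[1])
    return c["cx"]+c["fx"]*th*q[0]/h,c["cy"]+c["fy"]*th*q[1]/h
E
python3 - <<'E'
import pickle,cv2;from h import *
c=pickle.load(open("w1.pkl","rb"))
print(wray(c,326,187,.062),"dome c",wray(c,325,179,.015))
print(wproj(c,c["p"]+[0,0,-.022]))
cv2.imwrite("pics/w1c.png",cv2.resize(c["image"][120:260,260:400,::-1],None,fx=4,fy=4,interpolation=cv2.INTER_CUBIC))
E
```

```text
[0.45018196 0.26388218 0.062     ] dome c [0.45276488 0.26263253 0.015     ]
(np.float64(323.08314876166315), np.float64(255.1023072209644))
```

View pics/w1c.png

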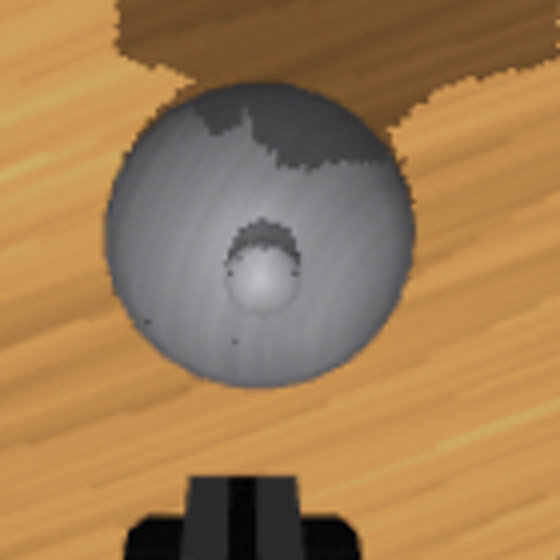

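```bash
python3 - <<'E'
from rig import manip
import cv2,pickle
from h import *
c=pickle.load(open("w1.pkl","rb"));print(wray(c,326,190,.062))
manip.servo_line([0.451,0.2605,0.095],rate=0.12)
manip.hold(.2)
print(manip.get_position(),manip.get_contact_force())
p,r=manip.get_position(),manip.get_ee_rot()
w=manip.camera("wrist")["image"];s=manip.camera("side")["image"]
a=cv2.resize(w[140:290,250:400],(400,400),interpolation=cv2.INTER_CUBIC);b=cv2.resize(s[130:230,200:300],(400,400),interpolation=cv2.INTER_CUBIC)
cv2.imwrite("pics/n1.png",np.hstack([a,b])[:,:,::-1]);print(manip.get_time())
E
```

```text
[0.452874   0.26284026 0.062     ]
[0.45136811 0.26069932 0.09564059] [0.2343468  0.06031822 0.79055659]
4.575
```

View pics/n1.png

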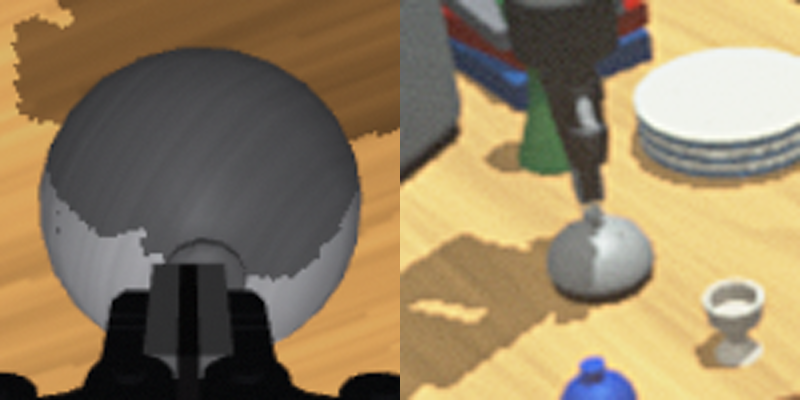

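The wrist crop shows the cap (x≈207) about 3.5 mm right of the finger centre (x≈188). I'll shift by that much, then press with force feedback.

```bash
cat > press.py <<'E'
from rig import manip
import cv2
from h import *
def press(x,y,ztop,tag,crop):
    zt=ztop+.022
    manip.servo_line([x,y,zt+.006],rate=.05); manip.hold(.15)
    f0=manip.get_contact_force(); print("start",manip.get_position(),f0)
    n=0
    for i in range(1,24):
        manip.servo_line([x,y,zt+.006-.001*i],rate=.02)
        manip.hold(.05)
        f=manip.get_contact_force()-f0;p=manip.get_position()
        print(i,p.round(4),f.round(2))
        if f[2]>8 or np.hypot(f[0],f[1])>6: break
    s=manip.camera("side")["image"];u,v=crop
    cv2.imwrite(f"pics/p{tag}.png",cv2.resize(s[v:v+100,u:u+120],(720,600),interpolation=cv2.INTER_CUBIC)[:,:,::-1])
    print(manip.get_time())
E
python3 - <<'E'
from press import *
manip.servo_line([.4530,.2634,.095],rate=.05)
press(.4530,.2634,.062,"L",(190,120))
E
```

```text
start [0.45292775 0.2633435  0.08989407] [ 0.20550903 -1.04270112  0.67684962]
1 [0.453  0.2634 0.089 ] [-0.31  1.08 -0.47]
2 [0.453  0.2634 0.088 ] [ 0.2   1.36 -0.93]
3 [0.453  0.2634 0.087 ] [-0.66  0.51 -1.01]
4 [0.453  0.2634 0.086 ] [-0.03  0.23 -0.92]
5 [0.453  0.2634 0.085 ] [-0.73  1.5  -0.58]
6 [0.4531 0.2634 0.084 ] [ 0.19  1.19 -0.01]
7 [0.4531 0.2635 0.083 ] [0.37 1.75 1.3 ]
8 [0.4531 0.2635 0.082 ] [-0.17  1.    2.21]
9 [0.4531 0.2635 0.081 ] [1.09 0.81 0.96]
10 [0.4531 0.2634 0.08  ] [-0.13  1.15  1.81]
11 [0.4531 0.2634 0.079 ] [1.21 1.64 1.84]
12 [0.4531 0.2634 0.078 ] [0.51 1.29 2.92]
13 [0.4531 0.2635 0.077 ] [0.54 1.04 3.42]
14 [0.4531 0.2635 0.0768] [-0.85 -0.41 12.15]
9.475
```

View pics/pL.png

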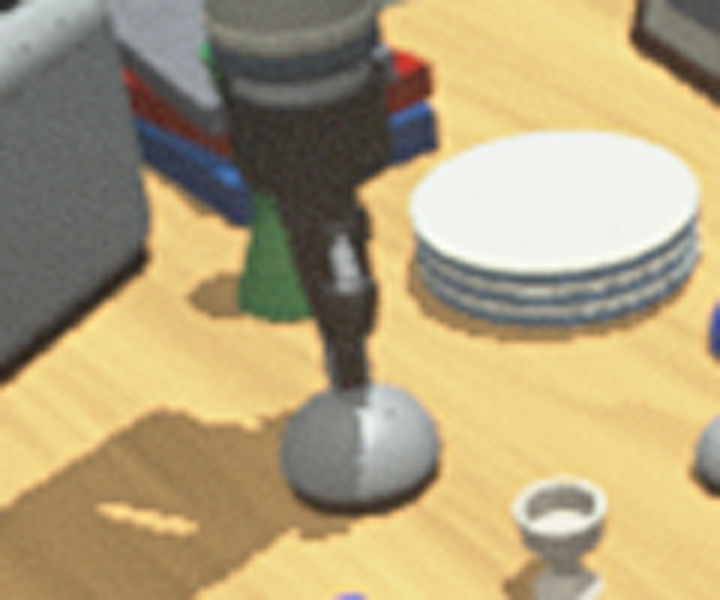

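The force rose along the spring curve to 3.4 N, then jumped to 12 N at a TCP height of 0.0768, about 7.2 mm below contact. That is the hard stop, so the plunger is fully down. Now I'll release and move above the small bell.

```bash
python3 - <<'E'
from rig import manip
import cv2,pickle
from h import *
manip.servo_line([.4530,.2634,.19],rate=.1)
manip.servo_line([.594,.1235,.19],rate=.2);manip.hold(.1)
p,r=manip.get_position(),manip.get_ee_rot()
c=manip.camera("wrist");c["p"],c["r"]=p,r
pickle.dump(c,open("w2.pkl","wb"))
s=manip.camera("side")["image"];print(p,manip.get_time())
a=cv2.resize(c["image"][120:270,245:395],(400,400),interpolation=cv2.INTER_CUBIC);b=cv2.resize(s[130:250,210:330],(400,400),interpolation=cv2.INTER_CUBIC)
cv2.imwrite("pics/n2.png",np.hstack([a,b])[:,:,::-1])
E
```

```text
[0.59318753 0.12436223 0.18997191] 12.1083
```

View pics/n2.png

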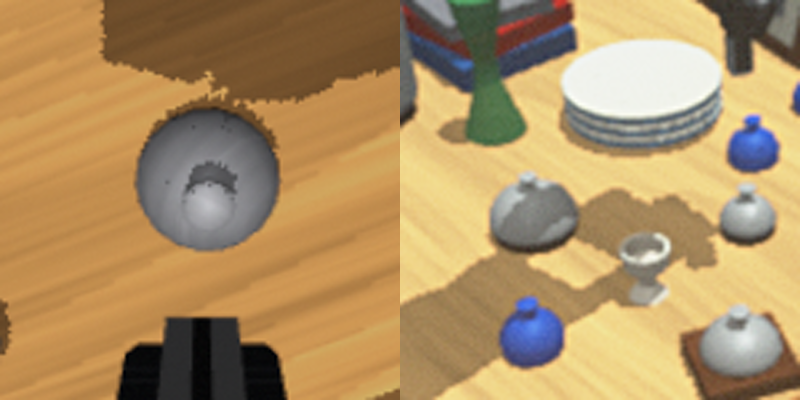

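The large plunger is back up and the bell is in place. In the wrist crop the small cap is at (209,205), which is pixel (323.4,196.9).

```bash
python3 - <<'E'
from press import *
import pickle
c=pickle.load(open("w2.pkl","rb"))
t=wray(c,323.4,196.9,.049);print(t,wray(c,245+208/2.667,120+178/2.667,.012))
manip.servo_line([t[0],t[1],.083],rate=.12);manip.hold(.1)
w=manip.camera("wrist")["image"];s=manip.camera("side")["image"]
a=cv2.resize(w[140:290,250:400],(400,400),interpolation=cv2.INTER_CUBIC);b=cv2.resize(s[130:230,260:360],(400,400),interpolation=cv2.INTER_CUBIC)
cv2.imwrite("pics/n3.png",np.hstack([a,b])[:,:,::-1]);print(manip.get_position(),manip.get_time())
E
```

```text
[0.59605821 0.12461202 0.049     ] [0.5960269  0.12456614 0.012     ]
[0.59653044 0.12470331 0.08381596] 13.35
```

View pics/n3.png

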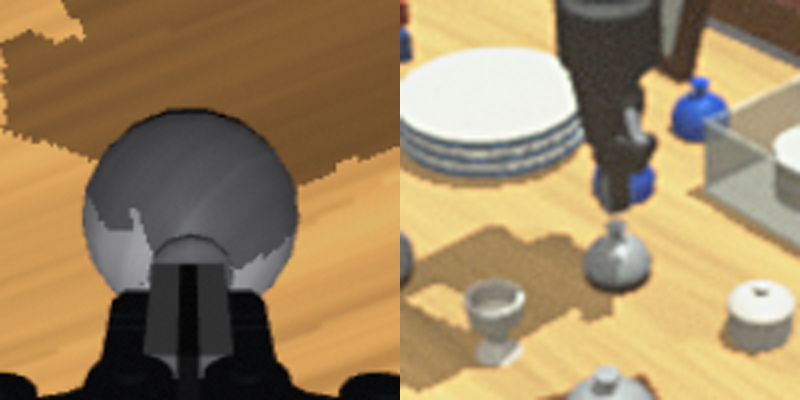

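The fingertips (x≈189) are centred on the small cap (x≈190). Pressing now.

```bash
python3 - <<'E'
from press import *
press(.5961,.1246,.049,"S",(250,120))
E
```

```text
start [0.59611685 0.12459719 0.07696806] [ 0.58157419  0.24782184 -0.7506765 ]
1 [0.5961 0.1246 0.076 ] [-0.75  0.84  0.35]
2 [0.5961 0.1246 0.075 ] [-1.06 -0.28  0.59]
3 [0.5961 0.1246 0.074 ] [-0.59  0.26  1.07]
4 [0.5961 0.1246 0.073 ] [-1.03  0.13 -0.29]
5 [0.5961 0.1246 0.072 ] [-0.5  -0.62  0.98]
6 [0.5962 0.1246 0.0711] [-0.87  0.25  1.55]
7 [0.5962 0.1246 0.0701] [0.05 0.37 2.52]
8 [0.5962 0.1246 0.0691] [-0.85 -0.63  1.66]
9 [0.5962 0.1246 0.068 ] [-0.16  0.21  3.89]
10 [0.5962 0.1246 0.0671] [-0.64 -0.39  3.75]
11 [0.5962 0.1246 0.066 ] [-0.35 -0.11  4.24]
12 [0.5962 0.1246 0.0651] [0.68 0.52 4.16]
13 [0.5962 0.1246 0.0641] [-0.06  0.06  4.94]
14 [0.5963 0.1246 0.0639] [-2.05  0.23 12.38]
18.0167
```

It hit the hard stop again: 12.4 N at 0.0639, about 7 mm of travel. Withdrawing and checking.

```bash
python3 - <<'E'
from rig import manip
import cv2,pickle
from h import *
manip.servo_line([.5961,.1246,.15],rate=.1)
manip.servo_line([.5961,.1246,.25],rate=.2)
manip.servo_line([.42,.40,.30],rate=.2);manip.hold(.3)
t=manip.camera("top")["image"];s=manip.camera("side")["image"]
b=cv2.resize(s[130:250,220:380],(800,600),interpolation=cv2.INTER_CUBIC)
cv2.imwrite("pics/end_s.png",b[:,:,::-1]);cv2.imwrite("pics/end_t.png",t[:,:,::-1])
print(manip.get_time(),manip.get_contact_force())
E
```

```text
21.8833 [-0.10403158 -0.11745891 -0.30450032]
```

View pics/end_s.png

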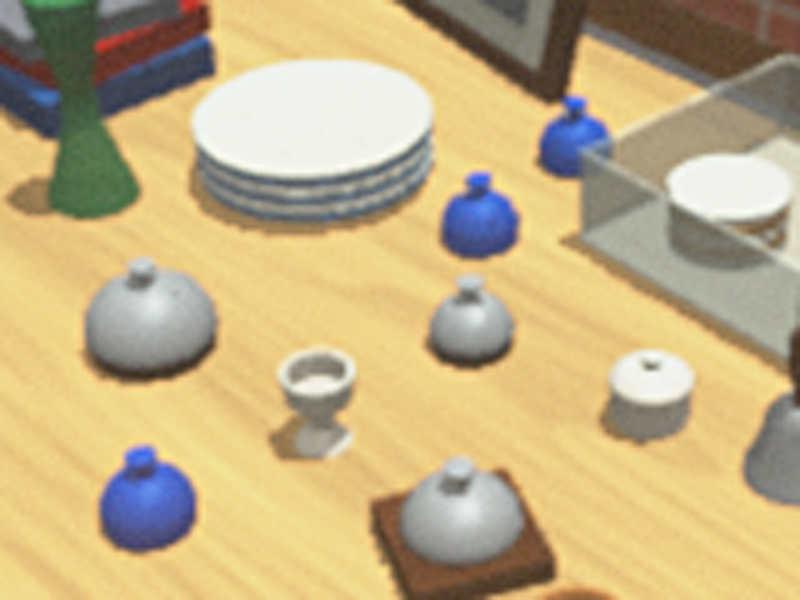

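View pics/end_t.png

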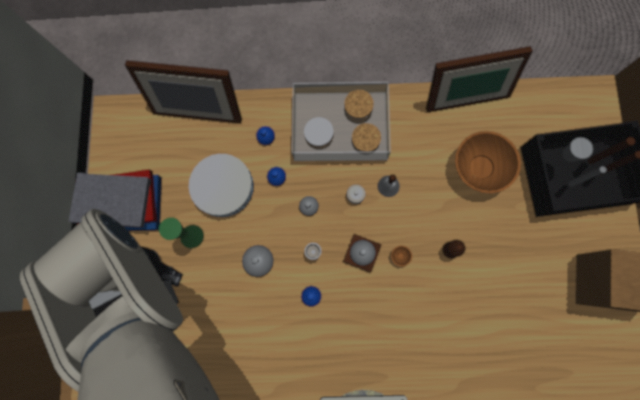

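Both plungers are up, and every bell is at the same pixels as before: large (258,261), small (309,206). The arm is clear of everything.

```bash
python3 -c "
from rig import manip
manip.sign_off();print(manip.get_time())"
```

```text
the job is handed in; nothing more can be done
the job is handed in; nothing more can be done
```

I pressed the large steel bell's plunger right down and let it spring back, then did the same with the small one. I then withdrew and handed the job in at about 22 s.

- **Presses:** in both, the force rose along the spring and then jumped to about 12 N at the hard stop, after about 7 mm of travel.
- **Final pictures:** both plungers are up again and both bells stand where they were. The wooden-base bell, the hand bell, the blue look-alikes and everything else in view look unmoved.
- **Disagreement:** the first position estimates from the top and side cameras were about 3–6 mm off for the caps. I corrected this with the wrist camera before pressing. No check failed.

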